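# Set a capsule in the viewer and hold the focus lever at the fourth click

### The job

Pluck the longest of the three capsules out of the pocket tray and stand it upright in the cup of the capsule viewer, leaving the lever alone until the capsule stands there released. Then advance the viewer's focus lever exactly four clicks from its rest position, counting them by feel and never going over a fifth; the lever springs back when let go, so finish still holding it steady at the fourth click. Leave the two short capsules in their pockets, and do not disturb the timer and the slide box.

Things in the scene. Friction and masses are not known exactly. Their poses are not given: they have to be found in the camera images.
- long_capsule: The capsule to load: veterinary capsule, white lower half and grey upper half, 14 mm in diameter, 36 mm long, blunt flat ends (foot 9 mm wide), 12 g (varies by some tens of per cent), standing upright and loose in one of the tray's pockets so that it rises 20 mm beyond the tray's top. Origin: centre of its foot; z along the capsule, upward.
- short_capsule_1: One of two short capsules, like the long one but only 24 mm long, standing in another pocket; it stays there. Origin: centre of its foot.
- short_capsule_2: The other short capsule, 24 mm long, standing in another pocket; it stays there. Origin: centre of its foot.
- tray: Grey pocket tray fixed to the worktop, 64 x 194 x 16 mm (x, y, z), with a row of four round pockets along its y, 45 mm apart (at y = -67.5, -22.5, 22.5, 67.5 mm), each 17 mm wide and 8 mm deep. The three capsules stand in three of them, in any order. Origin: centre of its underside; its x points away from the robot at yaw 0.
- viewer: White capsule viewer fixed to the worktop: base 130 x 170 mm, top face 30 mm above the worktop; its x points away from the robot at yaw 0. At its left (+y) the cup stands in front of a black lens barrel that lies along x (starts 41 mm behind the cup's axis, top 81 mm above the worktop); at its right (-y) are the toothed steel hub and the lever. Origin: centre of its underside.
- cup_mouth (a point): Centre of the cup's open top, 55 mm above the worktop while the lever is at rest. A round aluminium cup, 31 mm outside with a flared lip (37 mm outside, 24 mm mouth, lip 4.5 mm high); below the lip the bore is 18 mm wide; inner floor 16 mm below the mouth; z points up. The cup rises 1.5 mm with each click of the lever.
- lever_handle (a point): Centre of the top of the lever's handle, a round upright black plastic peg 14 mm in diameter and 46 mm tall, its top 96 mm above the worktop, at the end of a flat steel arm (arm top 48 mm above the worktop, foot of the peg 20 mm wide up to 52 mm).
- lever_pivot (a point): Point on the lever's upright turning axis, 80 mm from the handle's axis. At rest the arm lies against a stop and points along the viewer's -y (to the right); it swings clockwise seen from above, the handle first moving along the viewer's -x (towards the robot). The far stop lies after the sixth click. Let go, the lever springs back to rest; the clicks do not lock it.
- lever (a joint): Swing of the lever, rad: 0 at rest, growing as it is advanced. Clicks are evenly spaced, 12 to 20 mm of handle travel apart. Pushing takes 3 to 15 N: it climbs over 3 to 8 mm to 7 to 15 N, then snaps over a tooth (the click) and stays at 3 to 6 N for the next 9 to 12 mm, until it sits in the next notch, where it climbs again. The first click comes within the first 3 to 8 mm.
- bench_timer: Bystander: pale countdown timer, 64 x 68 x 21 mm, loose on the worktop in front of the viewer. Origin: centre of its underside.
- slide_box: Bystander: dark closed slide box, 40 x 101 x 32 mm, loose on the worktop to the right of the viewer. Origin: centre of its underside.

How it is judged:
On the way, in this order (a step that is already met when the one before it is completed fails the run):
1. the long capsule is plucked clear of the tray (height (world z) of long_capsule above 0.03 m and contact force between the fingers and long_capsule above 0.2 N), for 0.1 s.
2. the long capsule stands released in the cup, the lever still at rest (z of long_capsule in the frame of cup_mouth below -0.012 m and horizontal distance between long_capsule and cup_mouth below 0.007 m and angle between long_capsule's own z axis and vertical below 0.3 rad and contact force between each of the arm, the fingers and long_capsule below 0.05 N and value of joint lever below 0.06 rad), for 0.2 s.
At the end, for the whole second after the job is handed in: Fingers hold the lever still (under 0.05 rad/s, over 0.5 N) after the fourth click and before the fifth (0.68 to 0.885 rad); the long capsule stands at rest in the cup, foot 12 mm or more below the mouth, within 7 mm of its axis, leaning under 0.3 rad (value of joint lever between 0.68 and 0.885 rad and velocity of joint lever between -0.05 and 0.05 rad/s and contact force between the fingers and lever above 0.5 N and z of long_capsule in the frame of cup_mouth below -0.012 m and horizontal distance between long_capsule and cup_mouth below 0.007 m and angle between long_capsule's own z axis and vertical below 0.3 rad and linear speed of long_capsule below 0.02 m/s); the arm keeps its last pose, push and grip.
It fails at once if the lever is pushed over a fifth click (value of joint lever above 0.905 rad).
It fails at once if a short capsule leaves its pocket (distance of any of short_capsule_1, short_capsule_2 from where it was at the start of the episode above 0.015 m).
It fails at once if the timer or the slide box is displaced by more than 20 mm (distance of any of bench_timer, slide_box from where it was at the start of the episode above 0.02 m).
It also fails if it takes over 72 s, if anything falls off the work surface, if the arm or the gripper's body presses on something with over 40 N, if the wrist force passes 120 N, or if a joint passes its speed limit or range.

### The arm

A 7-joint arm with a two-finger parallel gripper is mounted at the origin on a cart in front of the work surface, level with it; the furniture and walls round the work are solid. World frame = base frame: x ahead of the robot, y to its left, z up, the work surface at z = 0. Lengths are in m, angles in rad, forces in N, time in s.
With the tool pointing down it reaches from about 0.35 to 0.9 m from the base axis. Payload 8.1 kg.
Tool frame: the origin (TCP) lies midway between the tips of the shut fingers; the grasp point (between the pads) lies arm.grasp_offset behind it (arm.grasp_offset is the distance from the TCP to the grasp point, in m); z points along the fingers, y is the line along which they close (so a half turn about z gives the same grasp; the last joint's range is limited). The gripper opens to 92 mm and grips with 3 to 60 N. Pads are 19 mm wide; open, the fingers measure 130 mm over their backs; the gripper's body (75 mm by 190 mm) begins 47 mm behind the grasp point.
Start: joints at [1.068, 0.434, 0.025, 1.573, -0.012, 1.134, -0.075], TCP at [0.243, -0.576, 0.227] pointing down, gripper open.
Joint ranges: [-2.62, 2.62], [-0.44, 2.09], [-1.27, 1.32], [0.08, 2.57], [-1.32, 4.46], [0.12, 2], [-2.74, 2.74]. Speed limits (rad/s): [2.22, 2.22, 3.01, 3.01, 3.14, 3.14, 3.14].

### API

Orientations are given as a rotation vector (axis times angle).
In Python, from cell import observe, imaging, arm gives the robot as it stands.
- The arm moves only by the tool apply_moves, never from a script. Its argument "commands" is a list of rows, each a list of 5 numbers: the opening in per cent of the stroke, from 0 (shut) to 100 (fully open), then the shift along the world's x, y, z in units of 0.06 m (1.0 is 0.06 m), then the turn about the world's z in units of 0.5 rad (1.0 is 0.5 rad). A call has 1 to 12 rows; each row shifts and turns the commanded pose from where the row before left it; what a row does not reach is not made up. A row lasts 1/8 s, in which the tool goes at most 62.5 mm and 10.7 degrees, less where a joint would pass 70% of its speed; a pose out of reach is approached as far as the arm can. A call with a number of a shift or a turn outside -1 to 1 is refused whole. A call with a gripper value outside its range is refused whole. The fingers move at their own pace and stop on an object; "newtons" is the grip in N (left out, the last holds). Time passes only in rows, so rows that do not move let the fingers close. It gives the time, the measured TCP pose, the force, the opening and the grip force at its end, in the units of the state.
- observe(): the state, without advancing time (a new reading comes with each control period).
- imaging.get_image(name): name is "scene" or "side" or "wrist"; returns (picture, depth): 480x640x3 uint8, red, green, blue; 480x640 float32, m along the optical axis (not along the pixel's ray), 0 where there is no reading.
- imaging.camera_params(name): a dict with "camera_matrix" (3x3 intrinsics, pixels), "origin" and "rotation" of the camera in the world; the wrist camera has in their place "tool_from_camera" (4x4, takes a point from camera to tool coordinates, whose origin is the TCP and whose axes are the flange's). Camera axes: x right, y up, looking along -z (the intrinsics and any distortion apply to the point x, -y, -z); pixel columns grow to the right and rows downward; lengths in m; the calibration is good to about 2 mm. A picture is of the moment at which its call begins: read the wrist's pose just before it. camera_params takes no time and is no camera call.
- arm.sign_off(): hands the job in; it is judged then, once.
The state is a dict: "clock": time; "joints": joint angles; "dq": joint speeds; "joint_efforts": joint torques, N m; "position": TCP position; "ee_rot": TCP orientation; "force": force on the tool from outside, world axes, zero at the start; "ft_torque": the same for the moment, N m; "width": opening from 0.0 (shut) to 1.0 (fully open); "gripper_force": force on a finger pad.
Only numpy, scipy, OpenCV 4.12 (cv2) and the standard library are available. Lean on these libraries where they do the work, as an engineer would, in place of code of your own. Each camera call takes 0.05 s, during which the arm holds its last target. There are 200 camera calls.

## Working session

There is one attempt and no reset: what is moved stays moved. The work goes in short steps, Python scripts to look and compute and a tool call to move; the robot and the scene stay as the last step left them, time stands still between calls to the robot, and variables do not carry over. Pictures are saved under pics/ and viewed, at most 10 in all, crops included, and the job is handed in when it is done.

Besides the shell and the picture viewer there is one more tool, called after "Request:" as name([rows], argument=value, ...), one row to a line, values as JSON. apply_moves: Moves the arm, as the interface text tells. Its arguments: {"type":"object","properties":{"commands":{"type":"array"},"newtons":{"type":"number"}},"required":["commands"]}

```bash
ls; mkdir -p pics; cat > h.py <<'E'
import numpy as np, cv2
from cell import observe, imaging, arm
from scipy.spatial.transform import Rotation as R
def cam(name, st=None):
    p=imaging.camera_params(name); K=np.array(p['camera_matrix'])
    if 'origin' in p: return K,np.array(p['origin']),np.array(p['rotation']),p
    st=st or observe(); T=np.array(p['tool_from_camera']); Rt=R.from_rotvec(st['ee_rot']).as_matrix()
    return K,Rt@T[:3,3]+np.array(st['position']),Rt@T[:3,:3],p
def cloud(c,depth):
    K,o,Rm,_=c; v,u=np.mgrid[:480,:640]
    d=depth
    P=np.stack([(u-K[0,2])/K[0,0]*d,-(v-K[1,2])/K[1,1]*d,-d],-1)
    return P@Rm.T+o
def ray(c,u,v,z):
    K,o,Rm,_=c; r=Rm@np.array([(u-K[0,2])/K[0,0],-(v-K[1,2])/K[1,1],-1.]); return o+r*(z-o[2])/r[2]
def proj(c,P):
    K,o,Rm,_=c; q=(np.array(P)-o)@Rm; return K[0,2]+K[0,0]*q[0]/-q[2], K[1,2]-K[1,1]*q[1]/-q[2]
def grab(name,fn=None):
    st=observe(); c=cam(name,st); im,d=imaging.get_image(name)
    if fn: cv2.imwrite('pics/%s.png'%fn,im[:,:,::-1]); np.save('pics/%s.npy'%fn,d)
    return c,im,d
E
python3 - <<'E'
from h import *
for n in('scene','side'):
    c,im,d=grab(n,n); print(n,c[1],c[0].tolist(),c[2].round(3).tolist(),[k for k in c[3]],c[3].get('distortion'))
st=observe();print(st, arm.grasp_offset)
E
```

```text
pics
scene [-0.12957635  0.56763038  0.8259789 ] [[610.1545468966615, 0.0, 322.7785886088688], [0.0, 610.1545468966615, 249.7193676880715], [0.0, 0.0, 1.0]] [0.343, -1.123, -2.28] ['camera_matrix', 'origin', 'rotation'] None
side [0.07283796 0.4503303  0.71537211] [[519.1992186915351, 0.0, 316.2016044406476], [0.0, 519.1992186915351, 236.84037676961054], [0.0, 0.0, 1.0]] [0.29, -1.142, -2.413] ['camera_matrix', 'origin', 'rotation'] None
{'clock': 0.1, 'joints': array([ 1.06843664,  0.43513442,  0.02500203,  1.5740016 , -0.01160254,
        1.13402364, -0.07510975]), 'dq': array([-0.00028914, -0.00083408,  0.00023954, -0.00237448, -0.00061526,
        0.00066126,  0.00215264]), 'joint_efforts': array([ 3.34558077e-03, -6.69126105e+01,  9.87843834e-01, -3.15144324e+01,
       -6.06135651e-02,  3.74386681e-02,  1.52936752e-05]), 'position': array([ 0.2430034 , -0.5753204 ,  0.22603727]), 'ee_rot': array([-3.07774553e+00, -6.23335112e-01,  6.54259648e-04]), 'force': array([-0.36088552, -0.44216937, -0.43280801]), 'ft_torque': array([-0.10478925,  0.01147601, -0.06888962]), 'gripper_force': 0.0, 'width': 1.0043705898141877} 0.0188
```

```bash
sed -i "s/np.array(p\['rotation'\]),p/R.from_rotvec(p['rotation']).as_matrix(),p/" h.py
python3 - <<'E'
from h import *
a=cv2.imread('pics/scene.png');b=cv2.imread('pics/side.png')
cv2.imwrite('pics/v1.png',a);print(cam('wrist')[3])
for n in('scene','side'):
    c=cam(n);d=np.load(f'pics/{n}.npy');P=cloud(c,d);print(n,(d>0).mean(),np.median(P[400:,:,2]), P[240,320])
E
```

```text
{'camera_matrix': array([[347.36674352,   0.        , 316.71732597],
       [  0.        , 347.36674352, 238.19208809],
       [  0.        ,   0.        ,   1.        ]]), 'tool_from_camera': array([[ 7.04446785e-04,  9.67952217e-01,  2.51133450e-01,
         6.72732662e-02],
       [ 9.99999237e-01, -9.36770259e-04,  8.05558166e-04,
        -3.92286440e-04],
       [ 1.01499616e-03,  2.51132691e-01, -9.67952138e-01,
        -1.58296112e-01],
       [ 0.00000000e+00,  0.00000000e+00,  0.00000000e+00,
         1.00000000e+00]])}
scene 0.995810546875 -0.0002695335881526817 [ 0.47997219 -0.27769963  0.04048642]
side 0.995927734375 0.012838114886283725 [ 0.4489758  -0.25103758  0.05398935]
```

View pics/scene.png

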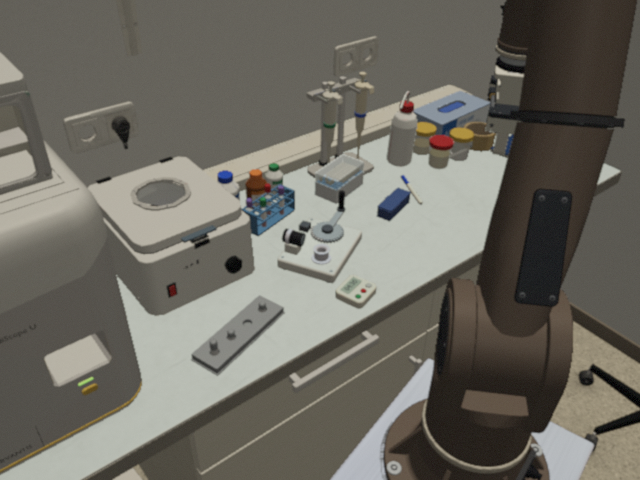

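View pics/side.png

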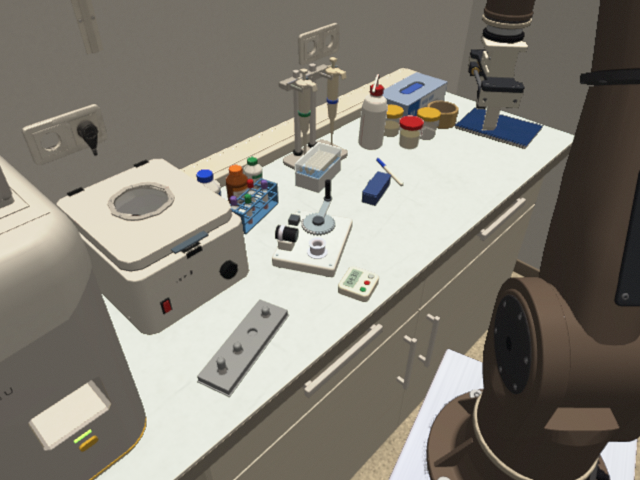

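```bash
python3 - <<'E'
from h import *
for n in('scene','side'):
    c=cam(n);im=cv2.imread(f'pics/{n}.png');d=np.load(f'pics/{n}.npy');P=cloud(c,d);z=P[...,2]
    # tray
    u0,u1,v0,v1=(180,300,280,375) if n=='scene' else (190,295,290,395)
    m=np.zeros(z.shape,bool);m[v0:v1,u0:u1]=1
    t=m&(z>.011)&(z<.020)
    Q=P[t][:,:2].astype(np.float32);print(n,'tray',cv2.minAreaRect(Q),np.median(z[t]))
    k,l,s,_=cv2.connectedComponentsWithStats((m&(z>.0225)).astype(np.uint8))
    for i in range(1,k):
        if s[i,4]>6: q=P[l==i];print('  blob',s[i],q.mean(0).round(4),'ztop',q[:,2].max().round(4))
    # viewer
    m=np.zeros(z.shape,bool);m[170:280,265:370]=1
    t=m&(z>.024)&(z<.034)&(im.min(2)>120)
    k,l,s,_=cv2.connectedComponentsWithStats(t.astype(np.uint8));i=1+s[1:,4].argmax()
    print(' viewer',cv2.minAreaRect(P[l==i][:,:2].astype(np.float32)),s[i])
    dark=(im.max(2)<70)&m
    k,l,s,_=cv2.connectedComponentsWithStats(dark.astype(np.uint8))
    for i in range(1,k):
        if s[i,4]>20: q=P[l==i];print('  dark',s[i],q.mean(0).round(4),'z',q[:,2].min().round(3),q[:,2].max().round(4))
    t=(m&(z>.048)&(z<.06)&(im.max(2)>90)).astype(np.uint8)
    k,l,s,_=cv2.connectedComponentsWithStats(t)
    for i in range(1,k):
        if s[i,4]>15: q=P[l==i];print('  cup?',s[i],q.mean(0).round(4),q[:,2].max().round(4), cv2.minEnclosingCircle(q[:,:2].astype(np.float32)))
E
python3 - <<'E'
import cv2
a=cv2.imread('pics/side.png')
x=cv2.resize(a[160:400,180:420],(600,600),interpolation=2);cv2.imwrite('pics/c1.png',x)
E
```

```text
scene tray ((0.5040081143379211, 0.00516471266746521), (0.1976299285888672, 0.17635515332221985), 87.78546905517578) 0.016425934608480575
  blob [180 280  46  21 509] [ 0.5792 -0.0081  0.0423] ztop 0.826
  blob [258 301   8   9  48] [ 0.4546 -0.0577  0.0302] ztop 0.0364
  blob [227 329   8   8  53] [0.4512 0.0321 0.0294] ztop 0.035
  blob [209 339   9  14  99] [0.4373 0.0876 0.0521] ztop 0.826
 viewer ((0.47862517833709717, -0.27707788348197937), (0.12994422018527985, 0.17644594609737396), 12.777008056640625) [ 277  225   85   51 1621]
  dark [278 190  11   4  33] [ 0.6415 -0.3498  0.0641] z 0.046 0.0779
  dark [338 191   7  20 107] [ 0.4976 -0.3775  0.0834] z 0.05 0.826
  dark [300 225  10   6  39] [ 0.5336 -0.2921  0.0405] z 0.035 0.0468
  dark [323 229   9   4  21] [ 0.4813 -0.3041  0.0486] z 0.044 0.0542
  dark [289 231  15  16 165] [ 0.4944 -0.2143  0.0759] z 0.054 0.826
  cup? [265 171  18  10 102] [ 0.7091 -0.3978  0.0546] 0.0599 ((0.7142884731292725, -0.40535247325897217), 0.023240501061081886)
  cup? [315 170  45  19 180] [ 0.5836 -0.4839  0.054 ] 0.06 ((0.5974439978599548, 
[... 1383 characters left out ...]
 [282 227  16  15 175] [ 0.4979 -0.2146  0.0757] z 0.056 0.7154
  cup? [300 170  26   7  84] [ 0.5847 -0.4653  0.0529] 0.0593 ((0.5922061204910278, -0.4763886034488678), 0.030100900679826736)
  cup? [265 179  13  17  59] [ 0.6357 -0.3599  0.0574] 0.0599 ((0.6425983905792236, -0.3534829020500183), 0.03025762364268303)
  cup? [313 196  20  26 141] [ 0.4936 -0.3426  0.0503] 0.0553 ((0.4952138066291809, -0.3505473732948303), 0.04807465896010399)
  cup? [309 237  17  14 157] [ 0.4494 -0.2402  0.0541] 0.058 ((0.44828858971595764, -0.24231243133544922), 0.019666340202093124)
  cup? [278 239  15   6  53] [ 0.5092 -0.2139  0.0521] 0.06 ((0.5094912052154541, -0.2157284915447235), 0.014495354145765305)
```

View pics/c1.png

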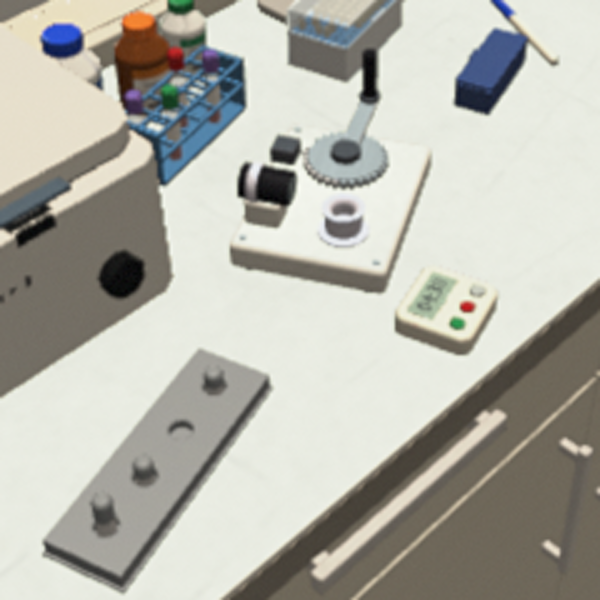

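```bash
python3 - <<'E'
from h import *
n='side';c=cam(n);im=cv2.imread(f'pics/{n}.png');d=np.load(f'pics/{n}.npy');P=cloud(c,d);z=P[...,2]
m=(z>.07)&(z<.5)&(d>0.2)
for cx,cy in((.4495,.0765),(.4495,-.24)):
    r=np.hypot(P[...,0]-cx,P[...,1]-cy);r[~m]=9
    for lo in range(-180,180,30):
        a=np.degrees(np.arctan2(P[...,1]-cy,P[...,0]-cx));s=m&(a>=lo)&(a<lo+30)
        if s.any():
            i=np.where(s,r,9).argmin();q=P.reshape(-1,3)[i];print(cx,cy,lo,r.min() and r.flat[i].round(3),q.round(3))
# capsule/tops by projection
for n in('scene','side'):
    c=cam(n);im=cv2.imread(f'pics/{n}.png')
    for p in((.4495,.0765,.008),(.4495,.0765,.044),(.4512,.0316,.032),(.4546,-.058,.032)): print(n,p,np.round(proj(c,p),1))
    print(n,'cap top rays',[np.round(ray(c,*uv,zz),4) for uv,zz in ((((213.5,341) if n=='scene' else (221,361)),.044),)])
    g=cv2.cvtColor(im,6); d=np.load(f'pics/{n}.npy');u,v=(213,345) if n=='scene' else (221,365)
    print(np.round(cloud(c,d)[v-10:v+8,u,:],3).tolist())
    cv2.imwrite(f'pics/t_{n}.png',im)
E
```

```text
0.4495 0.0765 -180 0.372 [ 0.092 -0.027  0.282]
0.4495 0.0765 -120 0.589 [ 0.239 -0.474  0.33 ]
0.4495 0.0765 -90 0.188 [ 0.542 -0.086  0.072]
0.4495 0.0765 -60 0.152 [ 0.579 -0.004  0.101]
0.4495 0.0765 -30 0.144 [0.589 0.042 0.072]
0.4495 0.0765 0 0.184 [0.609 0.168 0.383]
0.4495 0.0765 30 0.13 [0.517 0.188 0.368]
0.4495 0.0765 60 0.127 [0.509 0.189 0.327]
0.4495 0.0765 150 0.409 [0.04  0.077 0.281]
0.4495 -0.24 -150 0.315 [ 0.24  -0.475  0.324]
0.4495 -0.24 -120 0.352 [ 0.274 -0.545  0.439]
0.4495 -0.24 -90 0.152 [ 0.503 -0.382  0.07 ]
0.4495 -0.24 -60 0.303 [ 0.707 -0.4    0.079]
0.4495 -0.24 -30 0.044 [ 0.493 -0.241  0.075]
0.4495 -0.24 0 0.041 [ 0.489 -0.229  0.074]
0.4495 -0.24 30 0.045 [ 0.489 -0.217  0.07 ]
0.4495 -0.24 60 0.188 [ 0.543 -0.077  0.076]
0.4495 -0.24 120 0.414 [ 0.093 -0.03   0.269]
0.4495 -0.24 150 0.387 [ 0.076 -0.137  0.498]
scene (0.4495, 0.0765, 0.008) [214.7 355.8]
scene (0.4495, 0.0765, 0.044) [212.8 341.7]
scene (0.4512, 0.0316, 0.032) [230.4 331.4]
scene (0.4546, -0.058, 0.032) [261.7 303.6]
scene cap top rays [array([0.4497, 0.0747, 0.044 ])]
[[0.482,
[... 329 characters left out ...]
], [0.448, 0.08, 0.027], [0.449, 0.079, 0.023], [0.447, 0.081, 0.024]]
side (0.4495, 0.0765, 0.008) [222.9 374.4]
side (0.4495, 0.0765, 0.044) [220.4 360.6]
side (0.4512, 0.0316, 0.032) [236.9 345.3]
side (0.4546, -0.058, 0.032) [265.  309.4]
side cap top rays [array([0.4482, 0.0766, 0.044 ])]
[[0.471, 0.052, 0.017], [0.469, 0.054, 0.018], [0.454, 0.069, 0.042], [0.451, 0.073, 0.046], [0.449, 0.075, 0.046], [0.449, 0.076, 0.045], [0.448, 0.077, 0.045], [0.447, 0.078, 0.044], [0.447, 0.079, 0.042], [0.448, 0.078, 0.039], [0.446, 0.08, 0.039], [0.446, 0.08, 0.037], [0.446, 0.081, 0.035], [0.448, 0.08, 0.03], [0.448, 0.08, 0.028], [0.448, 0.08, 0.026], [0.45, 0.079, 0.02], [0.45, 0.079, 0.017]]
```

Request:
apply_moves([
  [45,0.3,0.8,0,0.05],
  [45,0.3,0.9,0,0.05],
  [45,0.3,0.9,0,0.05],
  [45,0.3,0.9,0,0.05],
  [45,0.3,0.9,0,0.05],
  [45,0.3,0.9,0,0.05],
  [45,0.3,0.9,0,0.05],
  [45,0.3,0.9,0,0.05],
  [45,0.3,0.9,0,0.05],
  [45,0.3,0.9,0,0.05],
  [45,0.2,0.9,0,0.05],
  [45,0,0,0,0],
], newtons=8)

```text
clock: 1.6
position: [0.4356, 0.0167, 0.2268]
ee_rot: [-2.959, -1.051, -0.002]
force: [-0.6, -1.8, 0.5]
width: 0.453
gripper_force: 0.0
```

Request:
apply_moves([
  [45,0.2,0.8,-0.5,0],
  [45,0,0.15,-0.5,0],
  [45,0,0,0,0],
  [45,0,0,0,0],
])

```text
clock: 2.1
position: [0.4475, 0.0681, 0.1674]
ee_rot: [2.965, 1.037, -0.0]
force: [0.5, -0.1, 0.7]
width: 0.45
gripper_force: 0.0
```

```bash
python3 - <<'E'
from h import *
c,im,d=grab('wrist','w1'); P=cloud(c,d);z=P[...,2]
print(observe()['position'],c[1])
k,l,s,_=cv2.connectedComponentsWithStats(((z>.037)&(z<.052)&(np.hypot(P[...,0]-.45,P[...,1]-.076)<.03)).astype(np.uint8))
for i in range(1,k):
    if s[i,4]>30: q=P[l==i];print(s[i],q.mean(0),np.median(q,0),q.max(0))
print('tray z',np.median(z[(z>.01)&(z<.022)]))
print(proj(c,(.45,.076,.044)),proj(c,(.4512,.0316,.032)))
E
```

```text
[0.44784158 0.06815097 0.1677589 ] [0.49992346 0.11044911 0.32570153]
[306 214  16  16 211] [0.45204273 0.07585101 0.04316942] [0.4520368  0.07592745 0.04367199] [0.45810056 0.08219706 0.04591215]
tray z 0.01634107418669578
(np.float64(311.77556959396475), np.float64(223.5248266699179)) (np.float64(352.28592882004534), np.float64(250.38784791938554))
```

View pics/w1.png

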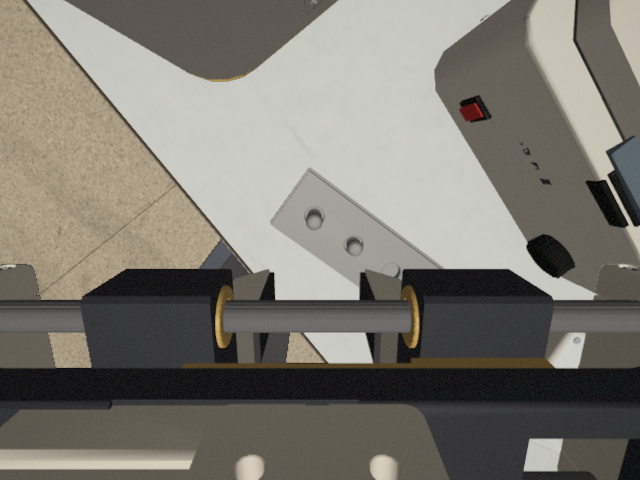

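Request:
apply_moves([
  [45,0.06,0.13,-0.5,0],
  [45,0,0,-0.5,0],
  [45,0,0,-0.5,0],
  [45,0,0,-0.45,0],
  [45,0,0,-0.25,0],
  [45,0,0,-0.15,0],
  [45,0,0,0,0],
  [45,0,0,0,0],
], newtons=8)

```text
clock: 3.15
position: [0.4514, 0.0772, 0.0265]
ee_rot: [2.964, 1.04, 0.002]
force: [0.1, -0.0, 0.4]
width: 0.45
gripper_force: 0.0
```

Close, then lift.

Request:
apply_moves([
  [10,0,0,0,0],
  [0,0,0,0,0],
  [0,0,0,0,0],
  [0,0,0,0,0],
  [0,0,0,0,0],
  [0,0,0,0,0],
  [0,0,0,0.3,0],
  [0,0,0,0.5,0],
  [0,0,0,0.6,0],
  [0,0,0,0.5,0],
  [0,0,0,0,0],
  [0,0,0,0,0],
], newtons=8)

```text
clock: 4.65
position: [0.4505, 0.0768, 0.1392]
ee_rot: [2.964, 1.04, -0.001]
force: [-0.1, 0.4, -0.6]
width: 0.151
gripper_force: 8.0
```

Request:
apply_moves([
  [0,-0.05,-0.6,0.2,0],
  [0,-0.05,-0.8,0.1,0],
  [0,-0.05,-0.8,0,0],
  [0,-0.05,-0.8,0,0],
  [0,-0.05,-0.8,0,0],
  [0,-0.05,-0.8,0,0],
  [0,-0.05,-0.6,0,0],
  [0,0,-0.3,0,0],
  [0,0,0,0,0],
  [0,0,0,0,0],
])

```text
clock: 5.9
position: [0.4301, -0.251, 0.1574]
ee_rot: [-2.962, -1.043, 0.0]
force: [-0.6, 1.4, 0.4]
width: 0.151
gripper_force: 8.0
```

```bash
python3 - <<'E'
from h import *
c,im,d=grab('wrist','w2'); P=cloud(c,d);z=P[...,2]
print(observe()['position'],observe()['width'],c[1])
r=np.hypot(P[...,0]-.45,P[...,1]+.24)
s=(z>.051)&(z<.059)&(r<.026)
q=P[s];print(s.sum(),q.mean(0),cv2.minEnclosingCircle(q[:,:2].astype(np.float32)),cv2.fitEllipse(cv2.convexHull(q[:,:2].astype(np.float32))))
h=(z>.09)&(z<.1)&(np.hypot(P[...,0]-.497,P[...,1]+.373)<.03);print('handle',h.sum(),P[h].mean(0) if h.any() else 0)
print(proj(c,(.45,-.24,.055)),proj(c,(.497,-.373,.096)))
E
```

```text
[ 0.43020456 -0.25101663  0.15759057] 0.15071349729902017 [ 0.48250748 -0.20870921  0.31575373]
1177 [ 0.44940417 -0.23928638  0.0546568 ] ((0.44954779744148254, -0.23923999071121216), 0.017786042764782906) ((0.4494323432445526, -0.2392272651195526), (0.03470296412706375, 0.03523227944970131), 140.63229370117188)
handle 377 [ 0.50600383 -0.38788578  0.09498969]
(np.float64(322.7117352145452), np.float64(209.45365092522331)) (np.float64(519.6532703750198), np.float64(288.05901806495035))
```

View pics/w2.png

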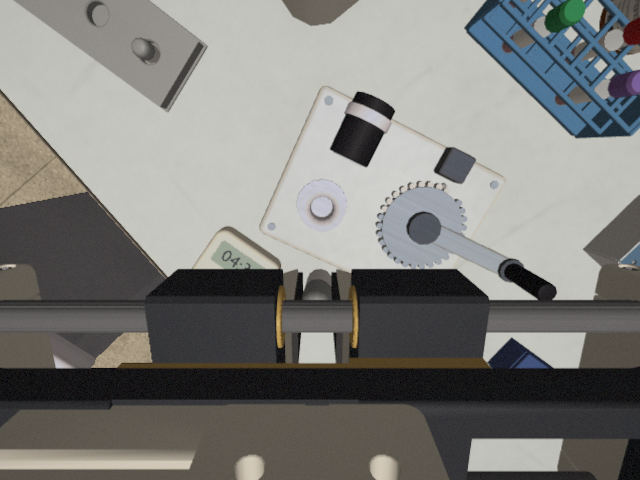

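Request:
apply_moves([
  [0,0.31,0.2,0,0],
  [0,0,0,0,0],
  [0,0,0,-0.4,0],
  [0,0,0,-0.4,0],
  [0,0,0,-0.3,0],
  [0,0,0,-0.25,0],
  [0,0,0,-0.15,0],
  [0,0,0,-0.1,0],
  [0,0,0,0,0],
  [0,0,0,0,0],
])

```text
clock: 7.2
position: [0.4486, -0.2408, 0.062]
ee_rot: [2.964, 1.04, 0.0]
force: [0.4, 1.2, -1.0]
width: 0.149
gripper_force: 8.0
```

Request:
apply_moves([
  [0,0.01,0.02,-0.04,0],
  [0,0,0,0,0],
  [0,0,0,0,0],
])

```text
clock: 7.58
position: [0.449, -0.2399, 0.0594]
ee_rot: [2.964, 1.04, -0.0]
force: [0.1, 0.8, 0.4]
width: 0.151
gripper_force: 8.0
```

```bash
python3 - <<'E'
from h import *
for n in('side','wrist'):
    c,im,d=grab(n,'p_'+n)
    u,v=proj(c,(.4495,-.24,.06));print(n,u,v)
a=cv2.imread('pics/p_side.png');u,v=map(int,proj(cam('side'),(.4495,-.24,.06)))
cv2.imwrite('pics/c2.png',cv2.resize(a[v-60:v+60,u-80:u+80],(800,600),interpolation=2))
E
```

```text
side 317.1123799093394 240.69815567848977
wrist 318.4939550584931 290.17251251144484
```

View pics/c2.png

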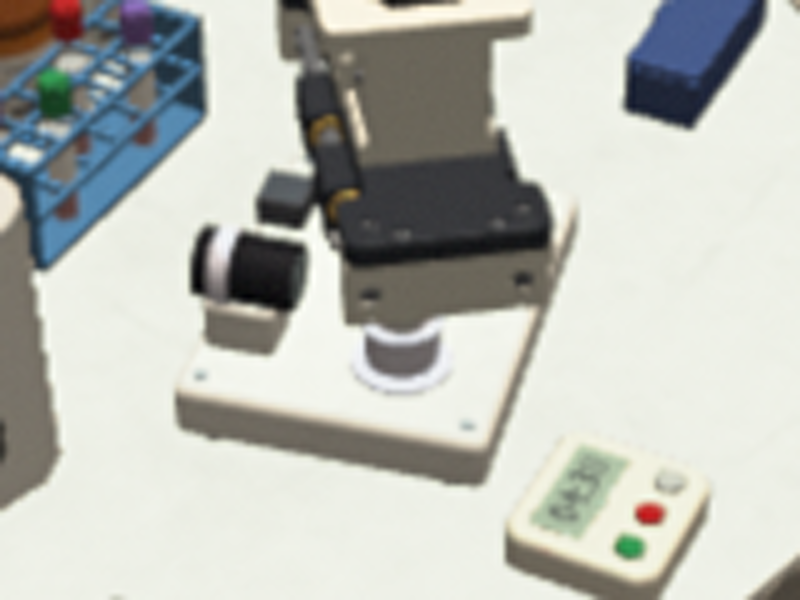

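Request:
apply_moves([
  [20,0,0,0,0],
  [25,0,0,0,0],
  [35,0,0,0,0],
  [45,0,0,0,0],
  [45,0,0,0,0],
  [45,0,0,0.2,0],
  [45,0,0,0.4,0],
  [45,0,0,0.5,0],
  [45,-0.2,0.0,0.5,0],
  [45,-0.2,-0.2,0.2,0],
  [45,0,0,0,0],
  [45,0,0,0,0],
])

```text
clock: 9.18
position: [0.4253, -0.2512, 0.1672]
ee_rot: [-2.964, -1.04, -0.0]
force: [0.1, -0.3, 0.2]
width: 0.449
gripper_force: 0.0
```

```bash
python3 - <<'E'
from h import *
c,im,d=grab('wrist','w3'); P=cloud(c,d);z=P[...,2]
print(observe()['position'])
r=np.hypot(P[...,0]-.45,P[...,1]+.24)
s=(z>.062)&(z<.085)&(r<.025);print('capsule',s.sum(),P[s].mean(0),P[s].max(0), P[s].min(0))
s=(z>.0505)&(z<.059)&(r<.026)
q=P[s];print('cup',cv2.minEnclosingCircle(q[:,:2].astype(np.float32)))
s=(np.hypot(P[...,0]-.504,P[...,1]+.383)<.03)
for lo,hi in((.091,.1),(.08,.09),(.07,.08),(.06,.07)):
    m=s&(z>lo)&(z<hi); 
    if m.any(): print(lo,m.sum(),P[m].mean(0),cv2.minEnclosingCircle(P[m][:,:2].astype(np.float32)))
g=im.max(2); m=((g<75)&(z>.04)&(z<.07)&(np.hypot(P[...,0]-.485,P[...,1]+.305)<.03));print('hubcap',m.sum(),P[m].mean(0),cv2.minEnclosingCircle(P[m][:,:2].astype(np.float32)))
m=(z>.024)&(z<.034)&(np.hypot(P[...,0]-.4787,P[...,1]+.278)<.12)&(im.min(2)>120)
print(cv2.minAreaRect(P[m][:,:2].astype(np.float32)))
cv2.imwrite('pics/w3c.png',im[60:420,200:640,::-1])
E
```

```text
[ 0.42525017 -0.2510485   0.16693684]
capsule 297 [ 0.44858587 -0.23909058  0.07341422] [ 0.45488182 -0.23291551  0.07722332] [ 0.44114573 -0.24660839  0.06222624]
cup ((0.4494650661945343, -0.23926003277301788), 0.01770525611937046)
0.091 317 [ 0.50622725 -0.38828392  0.09539691] ((0.5046991109848022, -0.38969364762306213), 0.006960055325180292)
0.08 154 [ 0.50586412 -0.38449269  0.08515465] ((0.5064286589622498, -0.3872455656528473), 0.006486042402684689)
0.07 135 [ 0.50598725 -0.384428    0.07522287] ((0.5066046118736267, -0.3870454430580139), 0.006409598048776388)
0.06 122 [ 0.50605042 -0.38443041  0.06513612] ((0.5064393281936646, -0.3874519467353821), 0.006330518983304501)
hubcap 81 [ 0.48730182 -0.30143183  0.04775684] ((0.4849356412887573, -0.2963011860847473), 0.0184932891279459)
((0.4789859652519226, -0.2777080237865448), (0.13033875823020935, 0.1687677800655365), 13.42817497253418)
```

View pics/w3c.png

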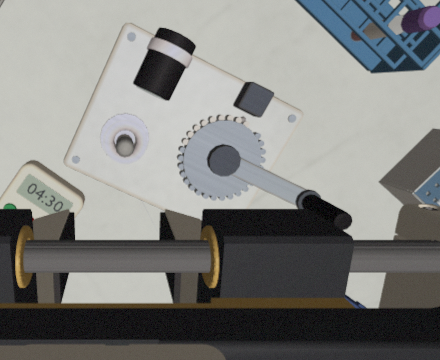

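```bash
python3 - <<'E'
from h import *
c=cam('side');d=np.load('pics/side.npy');P=cloud(c,d).reshape(-1,3)
for zl,zh in((.05,.12),(.12,.6)):
    m=(P[:,2]>zl)&(P[:,2]<zh)&(P[:,0]>.52);r=np.hypot(P[:,0]-.506,P[:,1]+.388);i=np.where(m,r,9).argmin();print(zl,r[i],P[i])
# hub cap from w3
import pickle
im=cv2.imread('pics/w3.png');c=cam('wrist')
print([ray(c,424,220,zz).round(4) for zz in(.05,.055,.06)])
dd=np.load('pics/w3.npy');Q=cloud(c,dd);print(Q[216:225:4,420:430:4].round(4).tolist())
print(c[1],observe()['joints'].round(2))
E
```

```text
0.05 0.09453446893627603 [ 0.56609817 -0.46097243  0.06126204]
0.12 0.1823051935166177 [ 0.62232302 -0.52837143  0.2275982 ]
[array([ 0.4878, -0.311 ,  0.05  ]), array([ 0.4876, -0.3092,  0.055 ]), array([ 0.4874, -0.3073,  0.06  ])]
[[[0.4882, -0.3066, 0.0491], [0.4902, -0.3087, 0.0501], [0.4922, -0.3111, 0.0506]], [[0.4857, -0.3082, 0.0508], [0.4878, -0.3111, 0.0497], [0.4898, -0.3132, 0.0509]], [[0.4833, -0.3106, 0.0504], [0.4854, -0.3134, 0.0498], [0.4874, -0.3156, 0.0505]]]
[ 0.47768116 -0.20876334  0.32524136] [ 0.69  0.31 -0.33  1.94  0.13  0.91 -0.6 ]
```

Request:
apply_moves([
  [45,0.15,-0.3,0,0.32],
  [45,0.2,-0.33,0,0.32],
  [45,0.2,-0.33,0,0.32],
  [45,0.2,-0.33,0,0.32],
  [45,0.2,-0.33,0,0.32],
  [45,0.2,-0.33,0,0.32],
  [45,0.2,-0.33,0,0.32],
  [45,0,0,0,0],
  [45,0,0,0,0],
  [45,0,0,0,0],
])

```text
clock: 10.48
position: [0.5059, -0.3874, 0.1673]
ee_rot: [-1.96, -2.455, -0.0]
force: [0.5, -0.3, -0.9]
width: 0.452
gripper_force: 0.0
```

Request:
apply_moves([
  [45,0,0,-0.4,0],
  [45,0,0,-0.4,0],
  [45,0,0,-0.4,0],
  [45,0,0,-0.3,0],
  [45,0,0,-0.2,0],
  [45,0,0,0,0],
  [35,0,0,0,0],
  [25,0,0,0,0],
  [20,0,0,0,0],
  [20,0,0,0,0],
], newtons=40)

```text
clock: 11.72
position: [0.5062, -0.3886, 0.0656]
ee_rot: [1.959, 2.455, 0.0]
force: [0.5, 0.1, 0.1]
width: 0.205
gripper_force: 0.0
```

Request:
apply_moves([
  [20,-0.065,-0.014,0,-0.1],
  [20,0,0,0,0],
], newtons=40)

```text
clock: 11.98
position: [0.5032, -0.3889, 0.0656]
ee_rot: [2.018, 2.406, 0.002]
force: [3.5, 1.0, -2.1]
width: 0.2
gripper_force: 2.1
```

Request:
apply_moves([
  [20,-0.066,-0.01,0,-0.1],
  [20,0,0,0,0],
])

```text
clock: 12.22
position: [0.5012, -0.3888, 0.0658]
ee_rot: [2.075, 2.355, 0.006]
force: [10.7, 2.2, -4.8]
width: 0.201
gripper_force: 5.1
```

Request:
apply_moves([
  [20,-0.066,-0.007,0,-0.1],
  [20,0,0,0,0],
])

```text
clock: 12.48
position: [0.4993, -0.3887, 0.066]
ee_rot: [2.13, 2.302, 0.009]
force: [15.1, 2.8, -8.8]
width: 0.198
gripper_force: 7.8
```

Request:
apply_moves([
  [20,-0.067,-0.004,0,-0.1],
  [20,0,0,0,0],
])

```text
clock: 12.72
position: [0.4898, -0.3908, 0.0653]
ee_rot: [-2.193, -2.249, 0.001]
force: [-0.7, -0.9, -0.5]
width: 0.2
gripper_force: 0.0
```

Request:
apply_moves([
  [20,-0.067,0,0,-0.1],
  [20,0,0,0,0],
])

```text
clock: 12.98
position: [0.4868, -0.3906, 0.0654]
ee_rot: [2.248, 2.194, 0.001]
force: [4.4, 0.4, -2.5]
width: 0.202
gripper_force: 2.3
```

Request:
apply_moves([
  [20,-0.067,0.003,0,-0.1],
  [20,0,0,0,0],
])

```text
clock: 13.22
position: [0.4848, -0.3901, 0.0656]
ee_rot: [2.299, 2.137, 0.005]
force: [10.3, -0.2, -5.8]
width: 0.204
gripper_force: 5.1
```

Request:
apply_moves([
  [20,-0.066,0.006,0,-0.1],
  [20,0,0,0,0],
])

```text
clock: 13.48
position: [0.4785, -0.3901, 0.0655]
ee_rot: [2.355, 2.079, 0.0]
force: [1.8, 1.0, 1.6]
width: 0.202
gripper_force: 1.1
```

Request:
apply_moves([
  [20,-0.066,0.01,0,-0.1],
  [20,0,0,0,0],
])

```text
clock: 13.72
position: [0.4738, -0.3896, 0.0654]
ee_rot: [-2.406, -2.019, 0.001]
force: [0.9, 0.3, 0.6]
width: 0.2
gripper_force: 0.6
```

Request:
apply_moves([
  [20,-0.065,0.013,0,-0.1],
  [20,0,0,0,0],
])

```text
clock: 13.98
position: [0.4707, -0.3888, 0.0655]
ee_rot: [2.455, 1.959, 0.0]
force: [4.6, -0.3, -0.9]
width: 0.196
gripper_force: 2.1
```

Request:
apply_moves([
  [20,-0.065,0.016,0,-0.1],
  [20,0,0,0,0],
])

```text
clock: 14.22
position: [0.4686, -0.3879, 0.0657]
ee_rot: [2.501, 1.896, 0.004]
force: [10.1, -0.5, -4.5]
width: 0.199
gripper_force: 4.8
```

Request:
apply_moves([
  [20,-0.032,0.01,0,-0.05],
  [20,0,0,0,0],
])

```text
clock: 14.48
position: [0.4652, -0.3874, 0.0654]
ee_rot: [2.526, 1.866, 0.001]
force: [4.5, 0.6, 1.2]
width: 0.2
gripper_force: 1.5
```

Request:
apply_moves([
  [20,-0.032,0.01,0,-0.05],
  [20,0,0,0,0],
])

```text
clock: 14.72
position: [0.4625, -0.3866, 0.0654]
ee_rot: [2.552, 1.832, -0.0]
force: [3.8, -0.1, 1.8]
width: 0.198
gripper_force: 1.8
```

Request:
apply_moves([
  [20,-0.031,0.011,0,-0.05],
  [20,0,0,0,0],
])

```text
clock: 14.98
position: [0.4604, -0.3859, 0.0654]
ee_rot: [-2.576, -1.799, 0.001]
force: [3.7, 0.7, 3.1]
width: 0.2
gripper_force: 1.4
```

Request:
apply_moves([
  [20,-0.062,0.025,0,-0.1],
  [20,0,0,0,0],
])

```text
clock: 15.22
position: [0.4562, -0.3844, 0.0653]
ee_rot: [-2.619, -1.734, 0.002]
force: [2.2, 0.3, 0.9]
width: 0.194
gripper_force: 0.8
```

Request:
apply_moves([
  [20,-0.03,0.014,0,-0.05],
  [20,0,0,0,0],
])

```text
clock: 15.48
position: [0.4553, -0.3838, 0.0653]
ee_rot: [2.641, 1.701, 0.0]
force: [4.0, -1.3, 0.1]
width: 0.199
gripper_force: 2.2
```

Request:
apply_moves([
  [20,-0.03,0.014,0,-0.05],
  [20,0,0,0,0],
])

```text
clock: 15.72
position: [0.4545, -0.3831, 0.0655]
ee_rot: [2.66, 1.667, 0.002]
force: [7.0, -2.6, -2.9]
width: 0.201
gripper_force: 3.7
```

Request:
apply_moves([
  [20,-0.03,0.015,0,-0.05],
  [20,0,0,0,0],
])

```text
clock: 15.98
position: [0.4535, -0.3824, 0.0656]
ee_rot: [2.68, 1.634, 0.003]
force: [10.3, -2.7, -5.1]
width: 0.2
gripper_force: 5.0
```

Request:
apply_moves([
  [20,-0.029,0.016,0,-0.05],
  [20,0,0,0,0],
])

```text
clock: 16.23
position: [0.4526, -0.3817, 0.0656]
ee_rot: [2.699, 1.6, 0.005]
force: [11.4, -5.6, -7.7]
width: 0.2
gripper_force: 6.4
```

Request:
apply_moves([
  [20,-0.029,0.016,0,-0.05],
  [20,0,0,0,0],
  [20,0,0,0,0],
])

```text
clock: 16.6
position: [0.4479, -0.38, 0.0654]
ee_rot: [-2.722, -1.568, 0.001]
force: [2.7, -1.3, 0.8]
width: 0.196
gripper_force: 1.4
```

Request:
apply_moves([
  [20,-0.029,0.017,0,-0.05],
  [20,0,0,0,0],
  [20,0,0,0,0],
  [20,0,0,0,0],
  [20,0,0,0,0],
])

```text
clock: 17.23
position: [0.4463, -0.3789, 0.0653]
ee_rot: [-2.742, -1.533, 0.0]
force: [2.0, -2.3, 0.8]
width: 0.2
gripper_force: 1.5
```

```bash
python3 - <<'E'
from h import *
c,im,d=grab('wrist','w4');P=cloud(c,d);z=P[...,2]
st=observe();p=st['position'];print(p,st['force'],st['gripper_force'])
print('theta tcp',np.radians(-76.8)-np.arctan2(p[1]+.3107,p[0]-.4879))
r=np.hypot(P[...,0]-.4495,P[...,1]+.2392)
s=(z>.069)&(z<.095)&(r<.03);print('capsule',s.sum(),P[s].mean(0) if s.any() else 0,P[s].max(0) if s.any() else 0)
c,im,d=grab('side','s4')
u,v=map(int,proj(c,(.45,-.29,.06)));cv2.imwrite('pics/c4.png',cv2.resize(im[v-60:v+60,u-80:u+80,::-1],(800,600),interpolation=2))
E
```

```text
[ 0.4463148  -0.37899021  0.06533767] [ 2.0110301  -1.45374158  0.90673606] 1.5377778187394142
theta tcp 0.7773565040323398
capsule 1182 [ 0.44826882 -0.2439432   0.07735503] [ 0.45517708 -0.23662123  0.08283137]
```

View pics/c4.png

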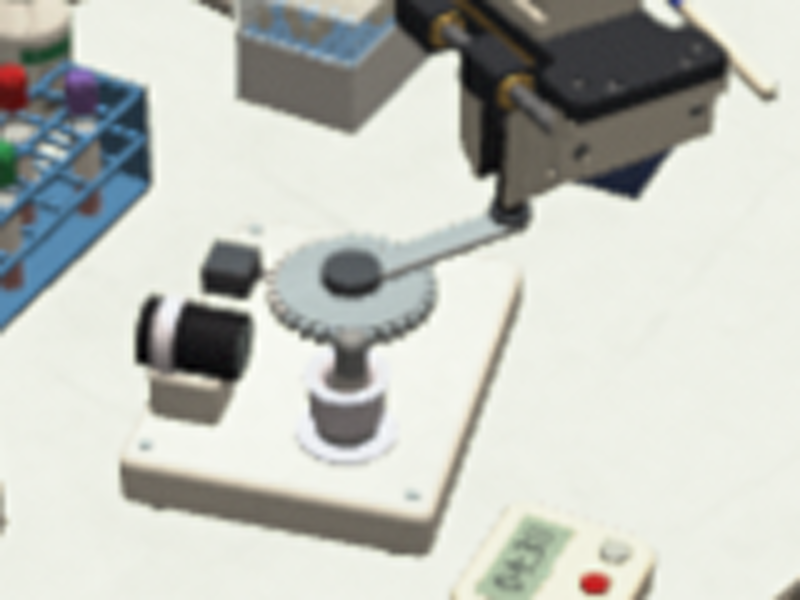

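View pics/w4.png

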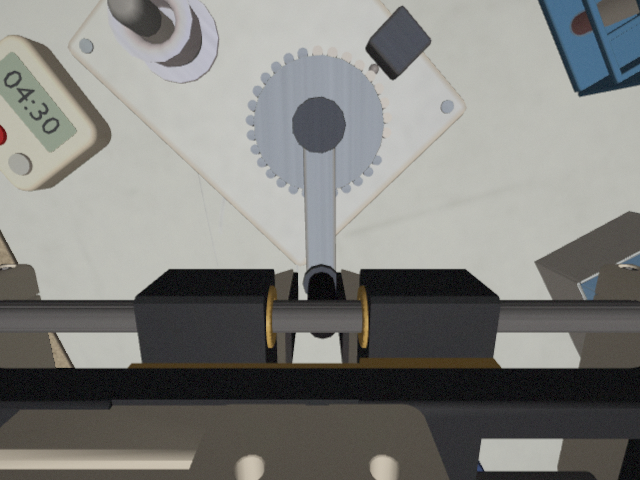

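```bash
python3 -c "
from cell import arm,observe
s=observe();print(s['position'],s['force'],s['gripper_force'],abs(s['dq']).max());print(arm.sign_off())"
```

```text
[ 0.44636523 -0.37893537  0.06537217] [ 2.32093871 -1.94168774  1.73517029] 1.535375788807869 0.0012641495042158757
the job is handed in; nothing more can be done
None
```

The job is handed in. The long capsule stands released in the viewer's cup, and the fingers hold the lever just past the fourth click at an estimated 0.75 rad (about 3 N). I did not see a judging result.

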